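# Build and lock a calibration disc on a bayonet arbor

## Robot

A 6-joint arm with a two-finger parallel gripper is mounted at the origin on a cart in front of the work surface, level with it; the furniture and walls round the work are solid. World frame = base frame: x ahead of the robot, y to its left, z up, the work surface at z = 0. Lengths are in m, angles in rad, forces in N, time in s.
With the tool pointing down it reaches from about 0.35 to 0.775 m from the base axis. Payload 5.5 kg.
Tool frame: the origin (TCP) lies midway between the tips of the shut fingers; the grasp point (between the pads) lies 19 mm behind it; z points along the fingers, x is the direction in which the jaws open and shut, and the axes are right-handed (so a half turn about z gives the same grasp; the last joint's range is limited). The gripper opens to 85 mm and grips with 20 to 120 N. Pads are 22 mm wide; open, the fingers measure 114 mm over their backs; the gripper's body (76 mm by 85 mm) begins 54 mm behind the grasp point. The pads swing forward as they close: fully open they stand 13 mm farther back than shut.
Start: joints at [1.161, 0.313, 0.046, 1.304, 0, 1.431], TCP at [0.153, 0.554, 0.231] pointing down, gripper open.
Joint ranges: [-2.76, 2.76], [-0.86, 1.69], [-1.03, 1.26], [-2.2, 2.34], [-1.47, 1.5], [-3.14, 3.14]. Speed limits (rad/s): [2.57, 2.57, 3.14, 3.14, 3.14, 3.14].

## Interface

Orientations are given as a unit quaternion [w, x, y, z].
In Python, from workcell import env gives the robot as it stands.
- The arm moves only by the tool servo_tool, never from a script. Its argument "targets" is a list of rows, each an object with "xyz": the shift along the tool's x, y, z in m, a list of three; "twist": the turn, a rotation vector about the tool's x, y, z in rad, a list of three; "jaw": the opening, from 0 (shut) to 1 (fully open). A call has 1 to 12 rows; each row is the pose to reach, as a shift and turn from the pose commanded when the call began, along the tool's axes at that moment; what a row does not reach only later rows make up. A row lasts 1/12 s, in which the tool goes at most 41.7 mm and 7.16 degrees, less where a joint would pass 70% of its speed; a pose out of reach is approached as far as the arm can. A call with a gripper value outside its range is refused whole. The fingers move at their own pace and stop on an object; "squeeze" is the grip in N (left out, the last holds). Time passes only in rows, so rows that repeat a pose let the fingers close. It gives the time, the measured TCP pose, the force and the opening at its end, in the units of the state.
- env.get_state(): the state, without advancing time (a new reading comes with each control period).
- env.read_camera(name): name is "scene" or "top" or "wrist"; returns a dict with "color" (420x560x3 uint8, red, green, blue), "depth" (420x560 float32, m along the optical axis (not along the pixel's ray), 0 where there is no reading), "fx", "fy", "cx", "cy" (pixels), "eye" and "attitude" of the camera in the world. Camera axes: x right, y down, z forward; pixel columns grow to the right and rows downward; lengths in m; the calibration is good to about 2 mm. The wrist camera is an equidistant fisheye: a pixel r from the principal point sees the ray r / f radians off the axis. A picture is of the moment at which its call begins.
- env.hand_in(): hands the job in, once; it reports no verdict.
The state is a dict: "clock": time; "joint_pos": joint angles; "qvel": joint speeds; "tau": joint torques, N m; "tcp_pos": TCP position; "orientation": TCP orientation; "wrist_force": force on the tool from outside, world axes, zero at the start; "ft_torque": the same for the moment, N m; "finger_gap": finger opening in m.
Only numpy, scipy, OpenCV 4.12 (cv2) and the standard library are available. Lean on these libraries where they do the work, as an engineer would, in place of code of your own. Each camera call takes 0.05 s, during which the arm holds its last target. There are 200 camera calls.

## Task

Assemble the calibration disc on the spring-loaded arbor: first the plain aluminium spacer, then the dotted disc with its blue hub upward, then the orange lock cap. Fit the cap over the T-shaped head of the spindle, whose direction you must see or feel for, push it down against the spring and turn it clockwise until it stops, so that when you let go it stays locked and clamps the stack. Leave the other things on the desk where they are.

Things in the scene. Friction and masses are not known exactly. Their poses are not given: they have to be found in the camera images.
- arbor_foot (a point): The arbor: grey round base, 120 mm across, 12 mm high, fixed to the desk, with an upright spindle that does not turn. This point: centre of its underside, on the spindle's axis; z up. The spindle is 46 mm across up to a bevelled shoulder 40 mm above this point, 35 mm across up to 62 mm (bevelled from 57 mm), above that a 12 mm neck.
- arbor_head (a point): Centre of the top of the spindle's brass T-head, 79 mm above the desk: a cross bar 34 mm long, 10 mm wide, 6 mm thick, on the neck. The bar's direction is not given: its long side lies within 0.6 rad either way of this point's x axis (that of the base), different each time; it can be seen from above until the cap covers it.
- platen_top (a point): Top of the sprung steel platen, a ring 49 to 72 mm across round the foot of the spindle; 22 mm above the desk when free; it can sink 8 mm.
- platen (a joint): How far the platen is pressed down, in m: 0 free, 0.008 at its stop. Spring: about 8 N at 0, 11 N at 0.003, 16 N at 0.007; the parts' own weight (3 to 5 N) helps. It reads about 0.003 with the cap locked and let go, about 0 with the cap not locked, over 0.006 while the cap is being turned.
- spacer_center (a point): The spacer: plain aluminium ring, 64 mm outside, 50 mm bore, 26 mm high, lying flat; this point is its centre, 13 mm above its underside. Same both ways up. It goes on the platen, round the lower part of the spindle; it cannot go on once the disc is on.
- disc_center (a point): The calibration disc: black flange 110 mm across, 6 mm thick, with white dots, and a blue hub 56 mm across on top, 22 mm high in all; 40 mm bore all through. This point is on its axis, 11 mm above its underside; z is up, hub on top. Grip it by the hub. It goes on the spacer; without the spacer it would drop onto the shoulder.
- cap_center (a point): The lock cap: orange ribbed knob, 60 mm across, 34 mm high, closed on top, with a white line; this point is its centre, 17 mm above its underside; z up, x along the white line. Over the T-head it lands on the hub (underside 70 mm above the desk). Unless slot and T-head are parallel within about 0.12 rad, it rests on the T-head (underside at 79 mm).
- cap_slot (a point): Centre of the cap's underside, axes as cap_center. Slot here 38 x 15 mm along x, either way round. Once over the T-head, push it down 7 mm (underside at 63 mm above the desk; the roof inside meets the T-head at 59 mm; push up to 20 N) and turn clockwise seen from above 80 degrees to a stop, past 3 mm lands; let go, the spring lifts it to 67 mm, T-head in a groove.
- lens_cap_p (a point): black lens cap, 54 mm across, 10 mm high, a bystander; this point is at its underside's centre
- tape_roll_p (a point): roll of tape, 85 mm across, 24 mm high, a bystander; underside's centre
- glue_stick_p (a point): yellow and red glue stick, 95 mm long, lying, a bystander; underside's centre
- marker_p (a point): white and blue marker, 138 mm long, lying, a bystander; underside's centre
- scale_bar_p (a point): black and white scale bar, 200 mm long, flat, a bystander; underside's centre
Mind the look-alikes: they are no part of the job. Of the things shaped like the part that bears spacer_center, the aluminium one is meant.

How it is judged:
By the outcome, as a careful person would: the job done as asked, in the order asked, and still so for the second after the job is handed in, with the robot touching nothing.
It also fails if it takes over 72 s, if anything falls off the work surface, if the arm or the gripper's body presses on something with over 40 N, if the wrist force passes 120 N, or if a joint passes its speed limit or range.

## Working session

There is one attempt and no reset: what is moved stays moved. The work goes in short steps, Python scripts to look and compute and a tool call to move; the robot and the scene stay as the last step left them, time stands still between calls to the robot, and variables do not carry over. Pictures are saved under pics/ and viewed, about 8 in all and at most 12, crops included, and the job is handed in when it is done.

Besides the shell and the picture viewer there is one more tool, called after "Call:" as a command line: name --argument value ..., lists and objects as JSON in quotes. servo_tool: Moves the arm, as the interface text tells. Its arguments: {"type":"object","properties":{"targets":{"type":"array","items":{"type":"object","properties":{"xyz":{"type":"array","items":{"type":"number"}},"twist":{"type":"array","items":{"type":"number"}},"jaw":{"type":"number"}}}},"squeeze":{"type":"number"}},"required":["targets"]}

```bash
ls; mkdir -p pics; cat > h.py <<'E'
import numpy as np, cv2
from scipy.spatial.transform import Rotation as R
from workcell import env
def rot(q): return R.from_quat([q[1],q[2],q[3],q[0]]).as_matrix()
def snap(n,f):
    c=env.read_camera(n); cv2.imwrite(f'pics/{f}.png',c['color'][:,:,::-1]); np.save(f'pics/{f}.npy',c,allow_pickle=True); return c
def load(f): return np.load(f'pics/{f}.npy',allow_pickle=True).item()
def cloud(c):
    v,u=np.mgrid[:420,:560]; d=c['depth']
    p=np.stack([(u-c['cx'])/c['fx']*d,(v-c['cy'])/c['fy']*d,d],-1)
    return p@att(c).T+np.array(c['eye'])
def att(c):
    a=np.array(c['attitude']); return rot(a) if a.size==4 else a
E
python3 - <<'E'
from h import *
print(env.get_state())
for n in ['scene','top','wrist']:
    c=snap(n,n+'0'); print(n,c['fx'],c['cx'],c['cy'],c['eye'],c['attitude'],(c['depth']>0).mean())
a=cv2.imread('pics/scene0.png');b=cv2.imread('pics/top0.png')
E
```

```text
pics
{'clock': 0.0, 'joint_pos': array([ 1.16136823e+00,  3.14001724e-01,  4.49742992e-02,  1.30357172e+00,
       -9.93220739e-06,  1.43127829e+00]), 'qvel': array([ 5.95775583e-04,  7.31813443e-05,  5.15159779e-04,  4.68731699e-04,
        8.13979335e-04, -1.43959792e-03]), 'tau': array([-5.78192194e-04, -4.80623567e+01,  2.98536712e+01,  1.93107646e-02,
       -3.43298607e-04,  1.06465983e-06]), 'tcp_pos': array([0.15308593, 0.55372677, 0.23040618]), 'orientation': array([ 4.45105797e-04,  7.95815215e-01,  6.05538876e-01, -7.83862117e-04]), 'wrist_force': array([-0.50251163,  0.07355804, -0.03788029]), 'ft_torque': array([ 0.01539212,  0.01186392, -0.05711309]), 'finger_gap': 0.08543314260179732}
scene 473.4379374695934 274.77585018019937 195.9175814780304 [-0.0189762  -0.4864134   0.91130884] [-0.31499077  0.84796144 -0.39978853  0.14802479] 0.9959396258503401
top 395.57742692174367 284.7553383166313 205.9266442790339 [0.38031923 0.00370425 1.14937028] [ 0.04373178 -0.69880551  0.71147764 -0.05964867] 0.995829081632653
wrist 325.19226210127806 275.04989008348736 207.43953303323926 [0.08065773 0.57347762 0.3730935 ] [0.11659981 0.78740046 0.59886643 0.08811362] 0.9933460884353742
```

View pics/top0.png

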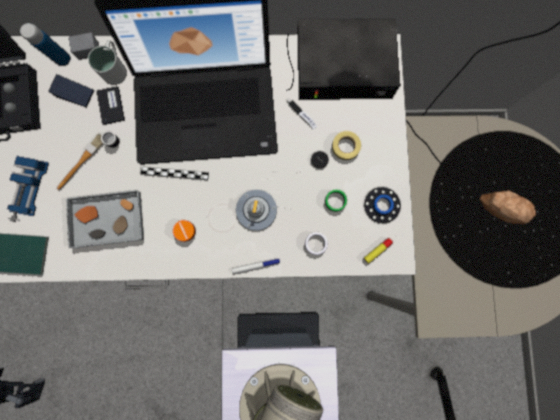

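View pics/scene0.png

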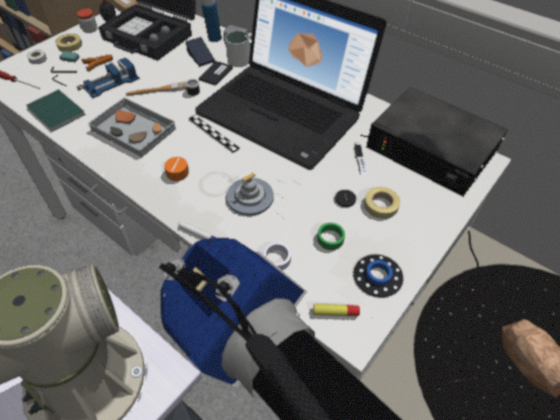

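```bash
python3 - <<'E'
from h import *
t=load('top0'); s=load('scene0')
for c,ps in ((t,dict(cap=(184,231),alu=(316,243),alurim=(307,243),green=(336,201),greenrim=(328,201),disc=(383,205),head=(256,208),base=(240,215),tape=(346,145),robot=(275,395),fl=(160,400))),(s,dict(cap=(176,168),aluc=(277,255),alurim=(264,256),green=(331,236),disc=(379,272),head=(249,180),blue=(230,270),black=(190,280),arm=(290,340),left=(30,300)))):
    P=cloud(c); print(att(c)[:,2])
    for k,(u,v) in ps.items(): print(k,P[v,u].round(3))
a=t['color'][:,:,::-1]
tiles=[cv2.resize(a[y-35:y+35,x-35:x+35],(260,260),interpolation=cv2.INTER_CUBIC) for x,y in ((256,210),(184,231),(316,243),(336,201),(383,205),(346,145))]
cv2.imwrite('pics/crops.png',np.vstack([np.hstack(tiles[:3]),np.hstack(tiles[3:])]))
E
```

```text
[ 0.14559401 -0.02375737 -0.98905914]
cap [0.478 0.262 0.031]
alu [ 0.439 -0.112  0.001]
alurim [ 0.439 -0.084  0.023]
green [ 0.562 -0.176 -0.001]
greenrim [ 0.562 -0.152 -0.001]
disc [ 0.548 -0.314  0.   ]
head [0.537 0.058 0.057]
base [0.523 0.106 0.014]
tape [ 0.734 -0.213 -0.005]
robot [0.107 0.011 0.262]
fl [-0.209  0.532 -0.735]
[ 0.50289802  0.41584283 -0.75773895]
cap [0.476 0.254 0.032]
aluc [ 0.452 -0.103 -0.002]
alurim [ 0.138 -0.346  0.594]
green [ 0.574 -0.169 -0.   ]
disc [ 0.562 -0.308 -0.002]
head [0.539 0.055 0.07 ]
blue [ 0.093 -0.355  0.638]
black [ 0.071 -0.339  0.636]
arm [ 0.085 -0.413  0.623]
left [ 0.011 -0.013  0.309]
```

View pics/crops.png

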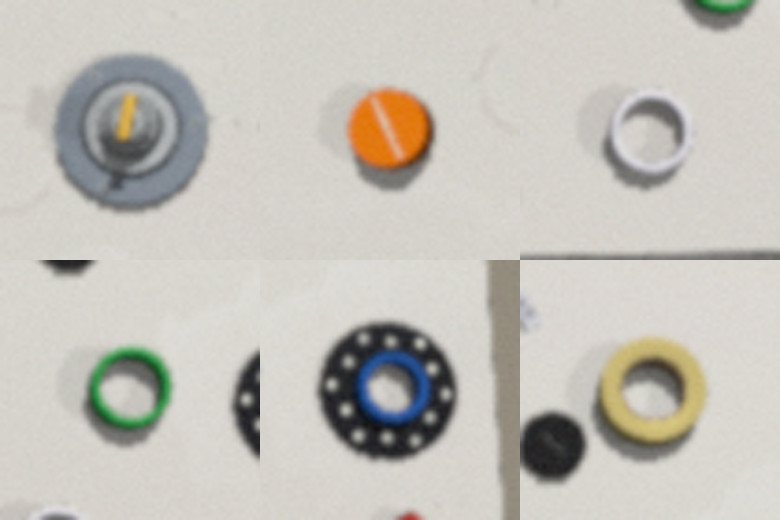

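View pics/wrist0.png

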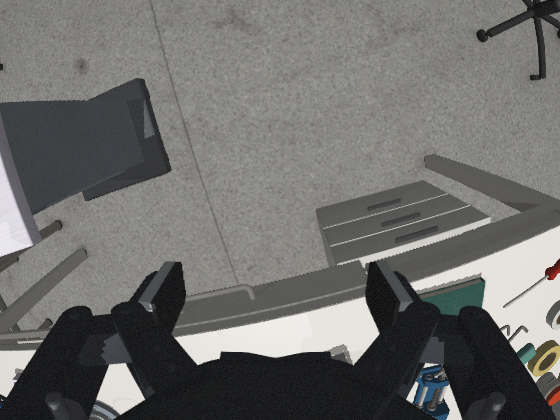

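Top view: candidates are the white-grey aluminium ring (316,243), the green ring (336,201, wrong colour) and the tape roll (346,145, yellow), so I choose (316,243). The dotted disc, hub up, is at (383,205), the cap at (184,231) and the arbor at (256,208) with its brass bar visible. Wrist view shows mostly floor and the desk edge.

```bash
cat >> h.py <<'E'
def hsv(c): return cv2.cvtColor(c['color'],cv2.COLOR_RGB2HSV)
MASK=dict(cap=((5,170,120),(17,255,255)),disc=((103,140,60),(120,255,255)),head=((18,110,110),(28,255,255)))
def plane(c,uv,z):
    uv=np.atleast_2d(uv); r=np.c_[(uv[:,0]-c['cx'])/c['fx'],(uv[:,1]-c['cy'])/c['fy'],np.ones(len(uv))]@att(c).T
    e=np.array(c['eye']); return e+r*((z-e[2])/r[:,2:])
E
python3 - <<'E'
from h import *
reg={'top':dict(cap=(184,231),disc=(383,205),head=(256,208),spacer=(316,243)),'scene':dict(cap=(176,168),disc=(379,272),head=(249,178),spacer=(277,255))}
top={'cap':.034,'disc':.022,'head':.079,'spacer':.026}
for n in reg:
    c=load(n+'0'); P=cloud(c); H=hsv(c)
    for k,(u,v) in reg[n].items():
        w=np.zeros((420,560),bool); w[v-22:v+22,u-22:u+22]=1
        if k in MASK: m=cv2.inRange(H,*[np.array(x) for x in MASK[k]])>0
        else: m=(H[...,1]<45)
        Z=P[...,2]; m&=w
        mt=m&(abs(Z-top[k])<(.012 if k=='head' else .007))
        q=P[mt]; 
        print(n,k,m.sum(),mt.sum(),'zpct',np.percentile(Z[m],[5,50,95]).round(3))
        if mt.sum()<8: continue
        vv,uu=np.nonzero(m if k=='head' else mt)
        W=plane(c,np.c_[uu,vv],top[k])
        (x,y),rad=cv2.minEnclosingCircle(W[:,:2].astype(np.float32))
        print('   depth-mean',q.mean(0).round(4),'plane-mean',W.mean(0).round(4),'circ',round(x,4),round(y,4),round(rad,4))
        if k=='head':
            X=W[:,:2]-W[:,:2].mean(0); e,V=np.linalg.eigh(X.T@X); print('   bar ang',np.degrees(np.arctan2(V[1,1],V[0,1])),np.sqrt(e/len(X)))
        if k=='cap':
            l=(H[...,1]<120)&(abs(Z-.034)<.008)&w; l&=(np.hypot(P[...,0]-x,P[...,1]-y)<.025)
            X=P[l][:,:2]; X=X-X.mean(0); e,V=np.linalg.eigh(X.T@X); print('   line',l.sum(),np.degrees(np.arctan2(V[1,1],V[0,1])))
E
```

```text
top cap 281 268 zpct [0.029 0.034 0.037]
   depth-mean [0.4795 0.2628 0.034 ] plane-mean [0.4795 0.2628 0.034 ] circ 0.48 0.2632 0.0283
   line 20 -155.1172420621304
top disc 162 123 zpct [0.004 0.02  0.025]
   depth-mean [ 0.551  -0.3097  0.0211] plane-mean [ 0.5509 -0.3094  0.022 ] circ 0.5494 -0.3081 0.0286
top head 36 34 zpct [0.071 0.079 0.08 ]
   depth-mean [0.5389 0.0602 0.0786] plane-mean [0.538  0.0603 0.079 ] circ 0.5377 0.0606 0.0158
   bar ang 168.7835699848935 [0.00237373 0.00920471]
top spacer 1936 156 zpct [-0.004  0.     0.025]
   depth-mean [ 0.4394 -0.1086  0.0256] plane-mean [ 0.4394 -0.1086  0.026 ] circ 0.4395 -0.1094 0.0318
scene cap 212 210 zpct [0.029 0.034 0.037]
   depth-mean [0.4801 0.2587 0.0334] plane-mean [0.4798 0.2581 0.034 ] circ 0.481 0.2592 0.0286
   line 25 -154.56008823598256
scene disc 286 229 zpct [0.009 0.02  0.025]
   depth-mean [ 0.5502 -0.3106  0.0207] plane-mean [ 0.5494 -0.3108  0.022 ] circ 0.5486 -0.3112 0.0296
scene head 31 31 zpct [0.074 0.078 0.081]
   depth-mean [0.5391 0.0586 0.0778] plane-mean [0.5383 0.0578 0.079 ] circ 0.5397 0.058 0.0145
   bar ang 171.5046547895635 [0.00241247 0.00852668]
scene spacer 1529 210 zpct [-0.003  0.001  0.595]
   depth-mean [ 0.4474 -0.1119  0.0249] plane-mean [ 0.4468 -0.1124  0.026 ] circ 0.4398 -0.1119 0.0337
```

Call:
servo_tool --targets '[{"xyz":[-0.03,0.03,0],"twist":[0,0,-0.09],"jaw":1},{"xyz":[-0.06,0.06,0],"twist":[0,0,-0.18],"jaw":1},{"xyz":[-0.09,0.09,0],"twist":[0,0,-0.27],"jaw":1},{"xyz":[-0.115,0.12,0],"twist":[0,0,-0.27],"jaw":1},{"xyz":[-0.14,0.15,0],"twist":[0,0,-0.27],"jaw":1},{"xyz":[-0.165,0.18,0],"twist":[0,0,-0.27],"jaw":1},{"xyz":[-0.19,0.21,0],"twist":[0,0,-0.27],"jaw":1},{"xyz":[-0.215,0.24,0],"twist":[0,0,-0.27],"jaw":1},{"xyz":[-0.24,0.27,0],"twist":[0,0,-0.27],"jaw":1},{"xyz":[-0.265,0.3,0],"twist":[0,0,-0.27],"jaw":1},{"xyz":[-0.28,0.33,0],"twist":[0,0,-0.27],"jaw":1},{"xyz":[-0.29,0.36,0],"twist":[0,0,-0.27],"jaw":1}]'

```text
clock: 1.15
tcp_pos: [0.4234, 0.1765, 0.2314]
orientation: [-0.0, 0.708, 0.707, -0.0]
wrist_force: [0.4, 1.7, 0.2]
finger_gap: 0.0851
```

Call:
servo_tool --targets '[{"xyz":[-0.03,0.029,0.003],"jaw":1},{"xyz":[-0.06,0.058,0.006],"jaw":1},{"xyz":[-0.09,0.087,0.01],"jaw":1},{"xyz":[-0.118,0.115,0.01],"jaw":1},{"xyz":[-0.118,0.115,0.01],"jaw":1},{"xyz":[-0.118,0.115,0.01],"jaw":1}]'

```text
schema error: expected keys xyz, twist, jaw
```

```bash
cat >> h.py <<'E'
def wray(c,uv):
    uv=np.atleast_2d(uv).astype(float); d=uv-[c['cx'],c['cy']]; r=np.hypot(*d.T); th=r/c['fx']; s=np.where(r>0,np.sin(th)/np.maximum(r,1e-9),0)
    return np.c_[d*s[:,None],np.cos(th)]@att(c).T
def wplane(c,uv,z):
    r=wray(c,uv); e=np.array(c['eye']); return e+r*((z-e[2])/r[:,2:])
def wcloud(c):
    v,u=np.mgrid[:420,:560]; r=wray(c,np.c_[u.ravel(),v.ravel()]); dz=r@att(c)[:,2]
    return (np.array(c['eye'])+r*(c['depth'].ravel()/dz)[:,None]).reshape(420,560,3)
E
python3 - <<'E'
from h import *
c=snap('wrist','w1'); s=env.get_state(); print(s['tcp_pos'],s['orientation'],s['joint_pos'],c['eye'])
P=wcloud(c);H=hsv(c)
m=(cv2.inRange(H,*[np.array(x) for x in MASK['head']])>0)&(P[...,2]>.06)&(np.hypot(P[...,0]-.538,P[...,1]-.06)<.04)
q=P[m]; vv,uu=np.nonzero(m); W=wplane(c,np.c_[uu,vv],.079)
print(m.sum(),uu.mean(),vv.mean(),q.mean(0),W.mean(0))
r=cv2.minAreaRect(W[:,:2].astype(np.float32)); print(r)
X=W[:,:2]-W[:,:2].mean(0); e,V=np.linalg.eigh(X.T@X); print(np.degrees(np.arctan2(V[1,1],V[0,1])))
E
```

```text
[0.4287387  0.17464893 0.23119755] [0.00210091 0.70868453 0.70552179 0.00091549] [ 0.21483522  0.09371435 -0.22996473  1.24331257 -0.00255583  0.21930317] [0.34817855 0.1764584  0.37398192]
0 nan nan [nan nan nan] [nan nan nan]
((0.0, 0.0), (0.0, 0.0), 0.0)
90.0<stdin>:6: RuntimeWarning: Mean of empty slice.
  ret = ret.dtype.type(ret / rcount)
  ret = um.true_divide(
<stdin>:8: RuntimeWarning: Mean of empty slice.
```

View pics/w1.png

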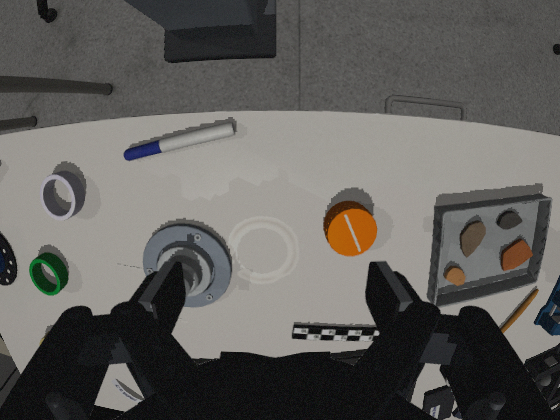

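Call:
servo_tool --targets '[{"xyz":[-0.03,0.029,0.003],"twist":[0,0,0],"jaw":1},{"xyz":[-0.06,0.058,0.006],"twist":[0,0,0],"jaw":1},{"xyz":[-0.09,0.087,0.01],"twist":[0,0,0],"jaw":1},{"xyz":[-0.118,0.115,0.01],"twist":[0,0,0],"jaw":1},{"xyz":[-0.118,0.115,0.01],"twist":[0,0,0],"jaw":1},{"xyz":[-0.118,0.115,0.01],"twist":[0,0,0],"jaw":1}]'

```text
clock: 1.7
tcp_pos: [0.5388, 0.0593, 0.2202]
orientation: [-0.001, 0.708, 0.706, -0.0]
wrist_force: [-0.0, 0.0, 0.7]
finger_gap: 0.0854
```

```bash
cat > w.py <<'E'
from h import *
TOP={'cap':.034,'disc':.022,'head':.079,'spacer':.026}
def look(name,keys,guess,c=None):
    c=c or snap('wrist',name); s=env.get_state(); print('t',round(s['clock'],2),s['tcp_pos'].round(4),s['orientation'].round(4))
    P=wcloud(c);H=hsv(c)
    for k in keys:
        near=np.hypot(P[...,0]-guess[k][0],P[...,1]-guess[k][1])<.045
        hz=abs(P[...,2]-TOP[k])<.008
        m=(cv2.inRange(H,*[np.array(x) for x in MASK[k]])>0) if k in MASK else np.ones_like(near)
        m=m&near&hz
        if m.sum()<20: print(k,'few',m.sum()); continue
        vv,uu=np.nonzero(m); W=wplane(c,np.c_[uu,vv],TOP[k])
        (x,y),r=cv2.minEnclosingCircle(W[:,:2].astype(np.float32))
        print(k,m.sum(),'px',int(uu.mean()),int(vv.mean()),'mean',W.mean(0).round(4),'circ',round(x,4),round(y,4),round(r,4),'z',np.median(P[m][:,2]).round(4))
        if k=='head':
            rr=cv2.minAreaRect(W[:,:2].astype(np.float32)); X=W[:,:2]-W[:,:2].mean(0); e,V=np.linalg.eigh(X.T@X); print('  bar',rr,np.degrees(np.arctan(V[1,1]/V[0,1])))
    return c,P,H
E
python3 - <<'E'
from w import *
look('w2',['head','cap','disc','spacer'],dict(head=(.538,.06),cap=(.48,.261),disc=(.55,-.31),spacer=(.44,-.11)))
E
```

```text
t 1.75 [0.5377 0.0604 0.2205] [-9.000e-04  7.076e-01  7.066e-01 -5.000e-04]
head 360 px 275 197 mean [0.5399 0.0601 0.079 ] circ 0.5401 0.0596 0.0166 z 0.079
  bar ((0.5400742888450623, 0.0600593201816082), (0.00932097714394331, 0.032858479768037796), 78.56261444091797) -11.86240344788595
cap 1573 px 456 137 mean [0.4816 0.2632 0.034 ] circ 0.4821 0.2623 0.0311 z 0.0341
disc 349 px 12 196 mean [ 0.5489 -0.3088  0.022 ] circ 0.5489 -0.3094 0.0279 z 0.0215
spacer 1074 px 122 98 mean [ 0.4395 -0.1078  0.026 ] circ 0.4394 -0.1085 0.0331 z 0.0253
```

Call:
servo_tool --targets '[{"xyz":[-0.034,-0.02,0.01],"twist":[0,0,0],"jaw":1},{"xyz":[-0.068,-0.04,0.02],"twist":[0,0,0],"jaw":1},{"xyz":[-0.102,-0.06,0.03],"twist":[0,0,0],"jaw":1},{"xyz":[-0.136,-0.08,0.04],"twist":[0,0,0],"jaw":1},{"xyz":[-0.1685,-0.0985,0.053],"twist":[0,0,0],"jaw":1},{"xyz":[-0.1685,-0.0985,0.053],"twist":[0,0,0],"jaw":1},{"xyz":[-0.1685,-0.0985,0.053],"twist":[0,0,0],"jaw":1}]'

```text
clock: 2.33
tcp_pos: [0.4375, -0.1075, 0.1679]
orientation: [-0.001, 0.708, 0.706, -0.0]
wrist_force: [0.7, -0.1, -0.5]
finger_gap: 0.0849
```

```bash
python3 - <<'E'
from w import *
c,P,H=look('w3',['spacer'],dict(spacer=(.44,-.108)))
im=c['color'][:,:,::-1]; print(np.array(c['eye'])-env.get_state()['tcp_pos'])
E
```

```text
t 2.38 [ 0.4387 -0.1069  0.1685] [-2.000e-04  7.072e-01  7.070e-01  3.000e-04]
spacer 1580 px 271 196 mean [ 0.4386 -0.1109  0.026 ] circ 0.4383 -0.11 0.0323 z 0.0256
[-0.07618733 -0.00073069  0.14210805]
```

View pics/w3.png

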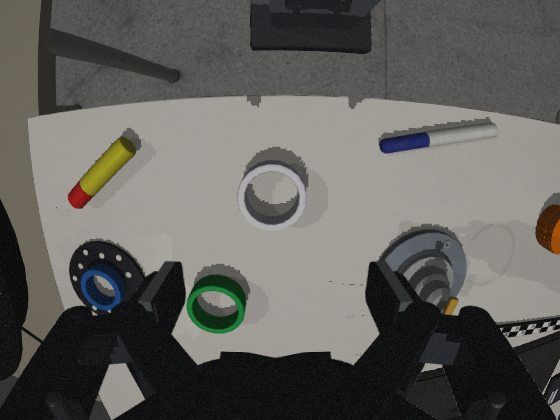

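Call:
servo_tool --targets '[{"xyz":[-0.002,-0.0005,0.04],"twist":[0,0,0],"jaw":1},{"xyz":[-0.002,-0.0005,0.08],"twist":[0,0,0],"jaw":1},{"xyz":[-0.002,-0.0005,0.115],"twist":[0,0,0],"jaw":1},{"xyz":[-0.002,-0.0005,0.145],"twist":[0,0,0],"jaw":1},{"xyz":[-0.002,-0.0005,0.164],"twist":[0,0,0],"jaw":1},{"xyz":[-0.002,-0.0005,0.164],"twist":[0,0,0],"jaw":1},{"xyz":[-0.002,-0.0005,0.164],"twist":[0,0,0],"jaw":0.5},{"xyz":[-0.002,-0.0005,0.164],"twist":[0,0,0],"jaw":0.5},{"xyz":[-0.002,-0.0005,0.164],"twist":[0,0,0],"jaw":0.5},{"xyz":[-0.002,-0.0005,0.164],"twist":[0,0,0],"jaw":0.5}]' --squeeze 40

```text
clock: 3.22
tcp_pos: [0.4409, -0.1098, 0.0063]
orientation: [0.002, 0.707, 0.708, 0.001]
wrist_force: [-0.9, 1.7, 5.7]
finger_gap: 0.0622
```

Call:
servo_tool --targets '[{"xyz":[0,0,-0.03],"twist":[0,0,0],"jaw":0.5},{"xyz":[0,0,-0.07],"twist":[0,0,0],"jaw":0.5},{"xyz":[0.01,0.006,-0.11],"twist":[0,0,0],"jaw":0.5},{"xyz":[0.04,0.024,-0.127],"twist":[0,0,0],"jaw":0.5},{"xyz":[0.075,0.044,-0.127],"twist":[0,0,0],"jaw":0.5},{"xyz":[0.11,0.065,-0.127],"twist":[0,0,0],"jaw":0.5},{"xyz":[0.14,0.085,-0.127],"twist":[0,0,0],"jaw":0.5},{"xyz":[0.16,0.095,-0.127],"twist":[0,0,0],"jaw":0.5},{"xyz":[0.1705,0.1015,-0.127],"twist":[0,0,0],"jaw":0.5},{"xyz":[0.1705,0.1015,-0.127],"twist":[0,0,0],"jaw":0.5},{"xyz":[0.1705,0.1015,-0.127],"twist":[0,0,0],"jaw":0.5}]' --squeeze 60

```text
clock: 4.13
tcp_pos: [0.5404, 0.0609, 0.1317]
orientation: [0.0, 0.707, 0.708, -0.0]
wrist_force: [0.7, -0.5, -1.1]
finger_gap: 0.0613
```

```bash
python3 - <<'E'
from w import *
TOP['spacer']=.13+.023; 
c,P,H=look('w4',['spacer','head'],dict(head=(.54,.06),spacer=(.54,.06)))
E
```

```text
t 4.18 [0.54   0.0603 0.1316] [ 1.000e-04  7.071e-01  7.071e-01 -3.000e-04]
spacer 7698 px 274 277 mean [0.5345 0.0607 0.153 ] circ 0.5365 0.0605 0.0465 z 0.1508
head 200 px 270 246 mean [0.551  0.0576 0.079 ] circ 0.551 0.0578 0.0064 z 0.0788
  bar ((0.5507581233978271, 0.057649146765470505), (0.00920505728572607, 0.010914992541074753), 77.32086181640625) 3.7857900345068485
```

View pics/w4.png

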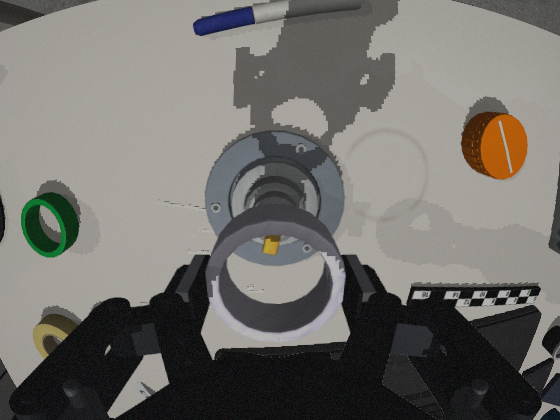

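Spacer is held at (275,277), column-aligned with the spindle (275,200); green ring still at (50,223). Now its x offset in the hand.

```bash
python3 - <<'E'
from w import *
c=load('w4'); P=wcloud(c); s=env.get_state()
from scipy.optimize import least_squares
m=(abs(P[...,1]-.06)<.026)&(P[...,0]>.49)&(P[...,0]<.59)&(P[...,2]>.14)&(P[...,2]<.165)
print(m.sum(),np.histogram(P[m][:,2],bins=np.arange(.14,.166,.002)))
zt=np.percentile(P[m][:,2],95)
# top ring: pixels w/ depth close to top
for z in (.150,.152,.154):
    mt=m&(abs(P[...,2]-.1525)<.002); vv,uu=np.nonzero(mt); W=wplane(c,np.c_[uu,vv],z)
    f=least_squares(lambda p:np.hypot(W[:,0]-p[0],W[:,1]-p[1])-p[2],[.54,.06,.0285],loss='soft_l1',f_scale=.002); print(z,mt.sum(),f.x.round(4))
# base circle centre in same picture
b=(abs(P[...,2]-.012)<.003)&(np.hypot(P[...,0]-.54,P[...,1]-.06)<.07)&(P[...,0]<.54)
vv,uu=np.nonzero(b);W=wplane(c,np.c_[uu,vv],.012);print(b.sum())
h=np.array([W[np.argmax(np.hypot(W[:,0]-.54-.02*np.cos(a),W[:,1]-.06-.02*np.sin(a))*0+((W[:,:2]-[.54,.06])@[np.cos(a),np.sin(a)])),:2] for a in np.radians(np.arange(110,251,5))])
f=least_squares(lambda p:np.hypot(h[:,0]-p[0],h[:,1]-p[1])-.06,[.54,.06],loss='soft_l1',f_scale=.001);print('base',f.x)
E
```

```text
6410 (array([ 433,  452,  480,  500,  838, 3580,  127,    0,    0,    0,    0,
          0]), array([0.14 , 0.142, 0.144, 0.146, 0.148, 0.15 , 0.152, 0.154, 0.156,
       0.158, 0.16 , 0.162, 0.164]))
0.15 2991 [0.5396 0.0608 0.0282]
0.152 2991 [0.5384 0.0608 0.0277]
0.154 2991 [0.5372 0.0608 0.0273]
4655
base [0.54025557 0.06010706]
```

Call:
servo_tool --targets '[{"xyz":[-0.0005,0.001,0.0],"twist":[0,0,0],"jaw":0.5},{"xyz":[-0.0005,0.001,0.02],"twist":[0,0,0],"jaw":0.5},{"xyz":[-0.0005,0.001,0.04],"twist":[0,0,0],"jaw":0.5},{"xyz":[-0.0005,0.001,0.06],"twist":[0,0,0],"jaw":0.5},{"xyz":[-0.0005,0.001,0.075],"twist":[0,0,0],"jaw":0.5},{"xyz":[-0.0005,0.001,0.083],"twist":[0,0,0],"jaw":0.5},{"xyz":[-0.0005,0.001,0.088],"twist":[0,0,0],"jaw":0.5},{"xyz":[-0.0005,0.001,0.092],"twist":[0,0,0],"jaw":0.5},{"xyz":[-0.0005,0.001,0.096],"twist":[0,0,0],"jaw":0.5},{"xyz":[-0.0005,0.001,0.096],"twist":[0,0,0],"jaw":0.5}]'

```text
clock: 5.02
tcp_pos: [0.5417, 0.06, 0.0353]
orientation: [0.0, 0.707, 0.707, 0.0]
wrist_force: [0.1, -0.7, -0.9]
finger_gap: 0.0612
```

Call:
servo_tool --targets '[{"xyz":[0,0,0.003],"twist":[0,0,0],"jaw":0.5},{"xyz":[0,0,0.006],"twist":[0,0,0],"jaw":0.5},{"xyz":[0,0,0.008],"twist":[0,0,0],"jaw":0.5},{"xyz":[0,0,0.009],"twist":[0,0,0],"jaw":0.5},{"xyz":[0,0,0.009],"twist":[0,0,0],"jaw":0.5}]'

```text
clock: 5.43
tcp_pos: [0.542, 0.0603, 0.0272]
orientation: [0.001, 0.707, 0.707, 0.0]
wrist_force: [-2.4, -0.4, 6.4]
finger_gap: 0.061
```

Call:
servo_tool --targets '[{"xyz":[0,0,0],"twist":[0,0,0],"jaw":1},{"xyz":[0,0,0],"twist":[0,0,0],"jaw":1},{"xyz":[0,0,0],"twist":[0,0,0],"jaw":1},{"xyz":[0,0,-0.03],"twist":[0,0,0],"jaw":1},{"xyz":[0,0,-0.07],"twist":[0,0,0],"jaw":1},{"xyz":[0,0,-0.11],"twist":[0,0,0],"jaw":1},{"xyz":[-0.01,0,-0.138],"twist":[0,0,0],"jaw":1},{"xyz":[-0.045,0.001,-0.138],"twist":[0,0,0],"jaw":1},{"xyz":[-0.085,0.002,-0.138],"twist":[0,0,0],"jaw":1},{"xyz":[-0.12,0.003,-0.138],"twist":[0,0,0],"jaw":1},{"xyz":[-0.15,0.004,-0.138],"twist":[0,0,0],"jaw":1}]'

```text
clock: 6.35
tcp_pos: [0.5456, -0.0917, 0.1646]
orientation: [0.001, 0.707, 0.707, 0.0]
wrist_force: [0.6, 0.5, -0.8]
finger_gap: 0.0857
```

```bash
python3 - <<'E'
from w import *
TOP['spacer']=.048
c,P,H=look('w5',['disc','head','spacer'],dict(head=(.54,.06),spacer=(.54,.06),disc=(.549,-.31)))
c=snap('top','t5'); P=cloud(c); m=(abs(P[...,2]-.048)<.006)&(np.hypot(P[...,0]-.54,P[...,1]-.06)<.04)
vv,uu=np.nonzero(m); W=plane(c,np.c_[uu,vv],.048); print(m.sum(),cv2.minEnclosingCircle(W[:,:2].astype(np.float32)),np.median(P[m][:,2]))
E
```

```text
t 6.4 [ 0.5463 -0.0965  0.1644] [ 0.0018  0.7086  0.7056 -0.0009]
disc 699 px 69 199 mean [ 0.5485 -0.3091  0.022 ] circ 0.5492 -0.31 0.0279 z 0.0217
head 337 px 458 207 mean [0.5401 0.0596 0.079 ] circ 0.5402 0.0594 0.0167 z 0.0791
  bar ((0.540216863155365, 0.0596066378057003), (0.00920975673943758, 0.032860588282346725), 78.05307006835938) -11.946518948148766
spacer 1718 px 433 193 mean [0.5363 0.0505 0.048 ] circ 0.5398 0.0585 0.0338 z 0.0476
174 ((0.5410956144332886, 0.0611017569899559), 0.031921155750751495) 0.04766640329124716
```

Call:
servo_tool --targets '[{"xyz":[-0.035,0.001,0],"twist":[0,0,0],"jaw":1},{"xyz":[-0.075,0.002,0],"twist":[0,0,0],"jaw":1},{"xyz":[-0.115,0.003,0],"twist":[0,0,0],"jaw":1},{"xyz":[-0.15,0.0035,0],"twist":[0,0,0],"jaw":1},{"xyz":[-0.18,0.0035,0],"twist":[0,0,0],"jaw":1},{"xyz":[-0.205,0.0035,0],"twist":[0,0,0],"jaw":1},{"xyz":[-0.2195,0.0035,0],"twist":[0,0,0],"jaw":1},{"xyz":[-0.2195,0.0035,0],"twist":[0,0,0],"jaw":1},{"xyz":[-0.2195,0.0035,0],"twist":[0,0,0],"jaw":1}]'

```text
clock: 7.2
tcp_pos: [0.5489, -0.3087, 0.1638]
orientation: [-0.001, 0.707, 0.707, 0.0]
wrist_force: [0.2, 1.0, 0.1]
finger_gap: 0.0853
```

```bash
python3 - <<'E'
from w import *
look('w6',['disc'],dict(disc=(.549,-.31)))
E
```

```text
t 7.25 [ 0.549  -0.3078  0.1639] [-8.000e-04  7.068e-01  7.074e-01  2.000e-04]
disc 1320 px 272 195 mean [ 0.5483 -0.311   0.022 ] circ 0.5486 -0.3108 0.0278 z 0.0218
```

Call:
servo_tool --targets '[{"xyz":[-0.0008,-0.0005,0.04],"twist":[0,0,0],"jaw":1},{"xyz":[-0.0008,-0.0005,0.08],"twist":[0,0,0],"jaw":1},{"xyz":[-0.0008,-0.0005,0.115],"twist":[0,0,0],"jaw":1},{"xyz":[-0.0008,-0.0005,0.145],"twist":[0,0,0],"jaw":0.85},{"xyz":[-0.0008,-0.0005,0.16],"twist":[0,0,0],"jaw":0.85},{"xyz":[-0.0008,-0.0005,0.16],"twist":[0,0,0],"jaw":0.85},{"xyz":[-0.0008,-0.0005,0.16],"twist":[0,0,0],"jaw":0.4},{"xyz":[-0.0008,-0.0005,0.16],"twist":[0,0,0],"jaw":0.4},{"xyz":[-0.0008,-0.0005,0.16],"twist":[0,0,0],"jaw":0.4},{"xyz":[-0.0008,-0.0005,0.16],"twist":[0,0,0],"jaw":0.4}]' --squeeze 60

```text
clock: 8.08
tcp_pos: [0.5498, -0.3105, 0.0062]
orientation: [0.002, 0.707, 0.707, 0.0]
wrist_force: [-1.0, 0.9, -0.9]
finger_gap: 0.0537
```

Call:
servo_tool --targets '[{"xyz":[0,0,-0.03],"twist":[0,0,0],"jaw":0.4},{"xyz":[0,0,-0.065],"twist":[0,0,0],"jaw":0.4},{"xyz":[0.01,0,-0.1],"twist":[0,0,0],"jaw":0.4},{"xyz":[0.035,-0.001,-0.126],"twist":[0,0,0],"jaw":0.4},{"xyz":[0.07,-0.002,-0.126],"twist":[0,0,0],"jaw":0.4},{"xyz":[0.11,-0.003,-0.126],"twist":[0,0,0],"jaw":0.4},{"xyz":[0.15,-0.004,-0.126],"twist":[0,0,0],"jaw":0.4},{"xyz":[0.19,-0.005,-0.126],"twist":[0,0,0],"jaw":0.4},{"xyz":[0.23,-0.006,-0.126],"twist":[0,0,0],"jaw":0.4},{"xyz":[0.27,-0.007,-0.126],"twist":[0,0,0],"jaw":0.4},{"xyz":[0.305,-0.008,-0.126],"twist":[0,0,0],"jaw":0.4},{"xyz":[0.335,-0.0085,-0.126],"twist":[0,0,0],"jaw":0.4}]' --squeeze 80

```text
clock: 9.08
tcp_pos: [0.5399, 0.0274, 0.1316]
orientation: [0.001, 0.707, 0.708, 0.001]
wrist_force: [-0.6, -0.0, -0.9]
finger_gap: 0.053
```

Call:
servo_tool --targets '[{"xyz":[0.02,0,0],"twist":[0,0,0],"jaw":0.4},{"xyz":[0.036,0,0],"twist":[0,0,0],"jaw":0.4},{"xyz":[0.036,0,0],"twist":[0,0,0],"jaw":0.4},{"xyz":[0.036,0,0],"twist":[0,0,0],"jaw":0.4}]'

```text
clock: 9.42
tcp_pos: [0.5403, 0.0617, 0.1312]
orientation: [0.001, 0.706, 0.708, 0.0]
wrist_force: [-0.0, -0.9, -1.5]
finger_gap: 0.0531
```

```bash
python3 - <<'E'
from w import *
from scipy.optimize import least_squares
TOP['disc']=.148
c,P,H=look('w7',['disc'],dict(disc=(.54,.06)))
m=(cv2.inRange(H,*[np.array(x) for x in MASK['disc']])>0)&(P[...,2]>.135)
print(m.sum(),np.percentile(P[m][:,2],[5,50,90,98]))
z=np.percentile(P[m][:,2],80); mt=m&(abs(P[...,2]-z)<.002); vv,uu=np.nonzero(mt)
W=wplane(c,np.c_[uu,vv],z); W=W[abs(W[:,1]-.06)<.024]
f=least_squares(lambda p:np.hypot(W[:,0]-p[0],W[:,1]-p[1])-p[2],[.54,.06,.024],loss='soft_l1',f_scale=.002); print(z,len(W),f.x)
b=(abs(P[...,2]-.012)<.003)&(np.hypot(P[...,0]-.54,P[...,1]-.06)<.07)&(P[...,0]<.54)
vv,uu=np.nonzero(b);W=wplane(c,np.c_[uu,vv],.012);print(b.sum())
h=np.array([W[np.argmax(((W[:,:2]-[.54,.06])@[np.cos(a),np.sin(a)])),:2] for a in np.radians(np.arange(110,251,5))])
f=least_squares(lambda p:np.hypot(h[:,0]-p[0],h[:,1]-p[1])-.06,[.54,.06],loss='soft_l1',f_scale=.001);print('base',f.x)
E
```

```text
t 9.47 [0.5403 0.0609 0.1311] [7.000e-04 7.068e-01 7.074e-01 4.000e-04]
disc 5338 px 273 277 mean [0.5366 0.061  0.148 ] circ 0.5391 0.0614 0.0287 z 0.1469
5926 [0.13789887 0.14685086 0.1477751  0.1483081 ]
0.14747501224336665 4131 [0.54018137 0.06129778 0.02346181]
2916
base [0.54020224 0.06025724]
```

View pics/w7.png

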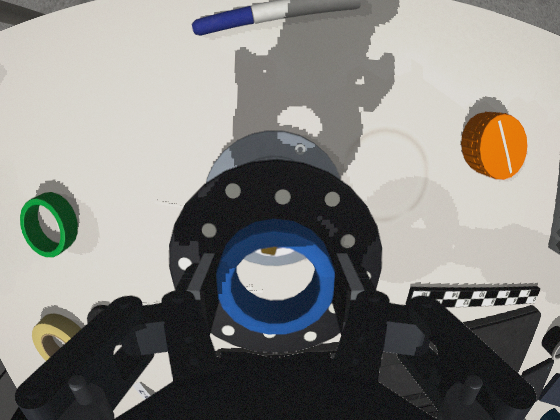

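Disc held hub up at (275,275), spindle seen through its bore; nothing else moved.

Call:
servo_tool --targets '[{"xyz":[-0.001,0.0,0.0],"twist":[0,0,0],"jaw":0.4},{"xyz":[-0.001,0.0,0.02],"twist":[0,0,0],"jaw":0.4},{"xyz":[-0.001,0,0.038],"twist":[0,0,0],"jaw":0.4},{"xyz":[-0.001,0,0.05],"twist":[0,0,0],"jaw":0.4},{"xyz":[-0.001,0,0.058],"twist":[0,0,0],"jaw":0.4},{"xyz":[-0.001,0,0.064],"twist":[0,0,0],"jaw":0.4},{"xyz":[-0.001,0,0.069],"twist":[0,0,0],"jaw":0.4},{"xyz":[-0.001,0,0.074],"twist":[0,0,0],"jaw":0.4},{"xyz":[-0.001,0,0.077],"twist":[0,0,0],"jaw":0.4},{"xyz":[-0.001,0,0.077],"twist":[0,0,0],"jaw":0.4}]'

```text
clock: 10.3
tcp_pos: [0.5404, 0.0597, 0.0536]
orientation: [0.0, 0.707, 0.707, 0.0]
wrist_force: [-2.0, -1.5, 5.4]
finger_gap: 0.0532
```

Call:
servo_tool --targets '[{"xyz":[0,0,0],"twist":[0,0,0],"jaw":1},{"xyz":[0,0,0],"twist":[0,0,0],"jaw":1},{"xyz":[0,0,0],"twist":[0,0,0],"jaw":1},{"xyz":[0,0,-0.03],"twist":[0,0,0],"jaw":1},{"xyz":[0,0,-0.07],"twist":[0,0,0],"jaw":1},{"xyz":[0.01,-0.003,-0.105],"twist":[0,0,0],"jaw":1},{"xyz":[0.045,-0.013,-0.122],"twist":[0,0,0],"jaw":1},{"xyz":[0.08,-0.023,-0.122],"twist":[0,0,0],"jaw":1},{"xyz":[0.115,-0.033,-0.122],"twist":[0,0,0],"jaw":1},{"xyz":[0.15,-0.044,-0.122],"twist":[0,0,0],"jaw":1},{"xyz":[0.18,-0.053,-0.122],"twist":[0,0,0],"jaw":1},{"xyz":[0.202,-0.059,-0.122],"twist":[0,0,0],"jaw":1}]'

```text
clock: 11.3
tcp_pos: [0.4798, 0.2645, 0.1757]
orientation: [-0.0, 0.706, 0.708, 0.0]
wrist_force: [-0.1, -0.3, -0.1]
finger_gap: 0.0856
```

Call:
servo_tool --targets '[{"xyz":[0,0,0],"twist":[0,0,0],"jaw":1},{"xyz":[0,0,0],"twist":[0,0,0],"jaw":1},{"xyz":[0,0,0],"twist":[0,0,0],"jaw":1}]'

```text
clock: 11.55
tcp_pos: [0.481, 0.2618, 0.1754]
orientation: [0.0, 0.707, 0.707, 0.0]
wrist_force: [0.4, -0.2, 0.4]
finger_gap: 0.0852
```

```bash
cat >> w.py <<'E'
def line(c,P,H,xy,z):
    w=(np.hypot(P[...,0]-xy[0],P[...,1]-xy[1])<.024)&(abs(P[...,2]-z)<.008)&(H[...,1]<130)
    vv,uu=np.nonzero(w); W=wplane(c,np.c_[uu,vv],z)[:,:2]; X=W-W.mean(0); e,V=np.linalg.eigh(X.T@X)
    print('line',w.sum(),W.mean(0).round(4),np.degrees(np.arctan(V[1,1]/V[0,1])).round(2),np.sqrt(e/len(X)))
E
python3 - <<'E'
from w import *
c,P,H=look('w8',['cap','head'],dict(cap=(.481,.262),head=(.54,.06)))
line(c,P,H,(.481,.262),.034)
c,P=load('top0'),None
c=snap('top','t8'); P=cloud(c); H=hsv(c); m=(cv2.inRange(H,*[np.array(x) for x in MASK['disc']])>0)&(np.hypot(P[...,0]-.54,P[...,1]-.06)<.04); print('hub z',m.sum(),np.percentile(P[m][:,2],[20,50,80]))
E
```

```text
t 11.6 [0.4812 0.2613 0.1753] [ 1.000e-04  7.073e-01  7.070e-01 -0.000e+00]
cap 2879 px 278 195 mean [0.4805 0.2648 0.034 ] circ 0.4808 0.2643 0.0297 z 0.034
head 195 px 67 268 mean [0.5397 0.0607 0.079 ] circ 0.5397 0.0604 0.0165 z 0.0788
  bar ((0.5398112535476685, 0.06064900755882263), (0.008682526648044586, 0.03226352855563164), 77.79490661621094) -11.933440700894925
line 186 [0.4801 0.264 ] 25.12 [0.0009621  0.01347406]
hub z 189 [0.05907258 0.06832984 0.07046124]
```

View pics/w8.png

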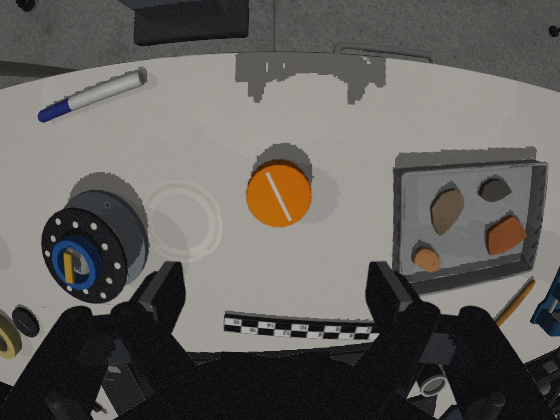

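Call:
servo_tool --targets '[{"xyz":[0.0022,-0.0004,0.04],"twist":[0,0,0],"jaw":1},{"xyz":[0.0022,-0.0004,0.08],"twist":[0,0,0],"jaw":1},{"xyz":[0.0022,-0.0004,0.115],"twist":[0,0,0],"jaw":1},{"xyz":[0.0022,-0.0004,0.145],"twist":[0,0,0],"jaw":1},{"xyz":[0.0022,-0.0004,0.164],"twist":[0,0,0],"jaw":1},{"xyz":[0.0022,-0.0004,0.166],"twist":[0,0,0],"jaw":1},{"xyz":[0.0022,-0.0004,0.166],"twist":[0,0,0],"jaw":0.5},{"xyz":[0.0022,-0.0004,0.166],"twist":[0,0,0],"jaw":0.5},{"xyz":[0.0022,-0.0004,0.166],"twist":[0,0,0],"jaw":0.5},{"xyz":[0.0022,-0.0004,0.166],"twist":[0,0,0],"jaw":0.5}]' --squeeze 60

```text
clock: 12.48
tcp_pos: [0.4824, 0.2646, 0.0114]
orientation: [0.001, 0.707, 0.707, 0.002]
wrist_force: [0.1, 0.1, 0.5]
finger_gap: 0.0581
```

Call:
servo_tool --targets '[{"xyz":[0,0,-0.03],"twist":[0,0,0],"jaw":0.5},{"xyz":[0,0,-0.07],"twist":[0,0,0],"jaw":0.5},{"xyz":[0,0,-0.11],"twist":[0,0,0.1],"jaw":0.5},{"xyz":[-0.03,0.009,-0.133],"twist":[0,0,0.2],"jaw":0.5},{"xyz":[-0.065,0.019,-0.133],"twist":[0,0,0.3],"jaw":0.5},{"xyz":[-0.1,0.029,-0.133],"twist":[0,0,0.4],"jaw":0.5},{"xyz":[-0.135,0.039,-0.133],"twist":[0,0,0.5],"jaw":0.5},{"xyz":[-0.165,0.049,-0.133],"twist":[0,0,0.6],"jaw":0.5},{"xyz":[-0.19,0.056,-0.133],"twist":[0,0,0.646],"jaw":0.5},{"xyz":[-0.2037,0.0596,-0.133],"twist":[0,0,0.646],"jaw":0.5},{"xyz":[-0.2037,0.0596,-0.133],"twist":[0,0,0.646],"jaw":0.5},{"xyz":[-0.2037,0.0596,-0.133],"twist":[0,0,0.646],"jaw":0.5}]' --squeeze 80

```text
clock: 13.48
tcp_pos: [0.5407, 0.0598, 0.1433]
orientation: [0.0, 0.895, 0.445, 0.001]
wrist_force: [0.5, 0.2, -1.1]
finger_gap: 0.0576
```

```bash
cat > cap.py <<'E'
from w import *
import sys
n=sys.argv[1]; c=snap('wrist',n); P=wcloud(c); H=hsv(c); s=env.get_state()
R_=rot(s['orientation']); print(s['clock'],s['tcp_pos'].round(4),'yaw',np.degrees(np.arctan2(R_[1,0],R_[0,0])).round(2),'j6',s['joint_pos'][5].round(3),s['wrist_force'].round(1),s['ft_torque'].round(2))
m=(cv2.inRange(H,*[np.array(x) for x in MASK['cap']])>0)&(np.hypot(P[...,0]-.54,P[...,1]-.06)<.05)
z=np.percentile(P[m][:,2],80); mt=m&(abs(P[...,2]-z)<.003); vv,uu=np.nonzero(mt); W=wplane(c,np.c_[uu,vv],z)
(x,y),r=cv2.minEnclosingCircle(W[:,:2].astype(np.float32)); print('cap top',z,x,y,r); line(c,P,H,(x,y),z)
E
python3 cap.py w9
```

```text
13.5333 [0.5404 0.0605 0.1431] yaw 52.97 j6 0.61 [ 0.2 -0.1 -1. ] [0.02 0.   0.  ]
cap top 0.16609059565230538 0.5395295023918152 0.05926308035850525 0.029093651100993156
line 719 [0.5377 0.0596] -12.07 [0.00094344 0.01376956]
```

View pics/w9.png

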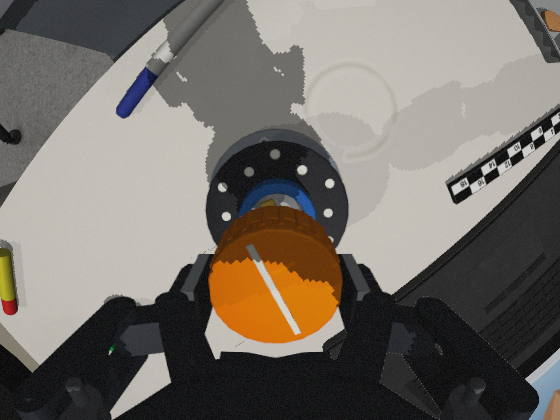

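Call:
servo_tool --targets '[{"xyz":[0.0009,0.0003,0.015],"twist":[0,0,0],"jaw":0.5},{"xyz":[0.0009,0.0003,0.03],"twist":[0,0,0],"jaw":0.5},{"xyz":[0.0009,0.0003,0.042],"twist":[0,0,0],"jaw":0.5},{"xyz":[0.0009,0.0003,0.05],"twist":[0,0,0],"jaw":0.5},{"xyz":[0.0009,0.0003,0.053],"twist":[0,0,0],"jaw":0.5},{"xyz":[0.0009,0.0003,0.056],"twist":[0,0,0],"jaw":0.5},{"xyz":[0.0009,0.0003,0.058],"twist":[0,0,0],"jaw":0.5},{"xyz":[0.0009,0.0003,0.059],"twist":[0,0,0],"jaw":0.5},{"xyz":[0.0009,0.0003,0.059],"twist":[0,0,0],"jaw":0.5}]'

```text
clock: 14.28
tcp_pos: [0.5412, 0.0611, 0.0836]
orientation: [0.0, 0.895, 0.446, 0.0]
wrist_force: [-0.9, -0.1, -1.1]
finger_gap: 0.0577
```

Call:
servo_tool --targets '[{"xyz":[0,0,0.003],"twist":[0,0,0],"jaw":0.5},{"xyz":[0,0,0.005],"twist":[0,0,0],"jaw":0.5},{"xyz":[0,0,0.007],"twist":[0,0,0],"jaw":0.5},{"xyz":[0,0,0.009],"twist":[0,0,0],"jaw":0.5},{"xyz":[0,0,0.011],"twist":[0,0,0],"jaw":0.5},{"xyz":[0,0,0.0115],"twist":[0,0,0],"jaw":0.5},{"xyz":[0,0,0.0115],"twist":[0,0,0],"jaw":0.5}]' --squeeze 110

```text
clock: 14.87
tcp_pos: [0.5419, 0.061, 0.0739]
orientation: [0.001, 0.895, 0.446, 0.001]
wrist_force: [-3.4, 0.6, 13.0]
finger_gap: 0.057
```

```bash
python3 cap.py w10
```

```text
14.9167 [0.5419 0.061  0.074 ] yaw 53.0 j6 0.611 [-4.8  0.6 13.4] [-0.09  0.81  0.01]
cap top 0.09650767704074761 0.5405945181846619 0.06066595017910004 0.029059192165732384
line 717 [0.5387 0.0608] -12.03 [0.00094988 0.01374391]
```

Call:
servo_tool --targets '[{"xyz":[-0.0014,-0.0008,0.001],"twist":[0,0,0],"jaw":0.5},{"xyz":[-0.0014,-0.0008,0.001],"twist":[0,0,0.12],"jaw":0.5},{"xyz":[-0.0014,-0.0008,0.001],"twist":[0,0,0.24],"jaw":0.5},{"xyz":[-0.0014,-0.0008,0.001],"twist":[0,0,0.36],"jaw":0.5},{"xyz":[-0.0014,-0.0008,0.001],"twist":[0,0,0.48],"jaw":0.5},{"xyz":[-0.0014,-0.0008,0.001],"twist":[0,0,0.6],"jaw":0.5},{"xyz":[-0.0014,-0.0008,0.001],"twist":[0,0,0.7],"jaw":0.5},{"xyz":[-0.0014,-0.0008,0.001],"twist":[0,0,0.7],"jaw":0.5}]'

```text
clock: 15.58
tcp_pos: [0.5427, 0.0599, 0.0739]
orientation: [0.001, 0.994, 0.11, 0.004]
wrist_force: [0.4, -0.6, 14.8]
finger_gap: 0.057
```

```bash
python3 cap.py w11
```

```text
15.6333 [0.5426 0.0599 0.0739] yaw 12.81 j6 1.31 [-0.7  0.  12.5] [-0.21  0.25 -0.01]
cap top 0.09646260768718232 0.5411180257797241 0.05962255224585533 0.029142774641513824
line 705 [0.5396 0.0611] -52.43 [0.00092473 0.01368772]
```

Call:
servo_tool --targets '[{"xyz":[0,0,0],"twist":[0,0,0.12],"jaw":0.5},{"xyz":[0,0,0],"twist":[0,0,0.24],"jaw":0.5},{"xyz":[0,0,0],"twist":[0,0,0.36],"jaw":0.5},{"xyz":[0,0,0],"twist":[0,0,0.48],"jaw":0.5},{"xyz":[0,0,0],"twist":[0,0,0.6],"jaw":0.5},{"xyz":[0,0,0],"twist":[0,0,0.68],"jaw":0.5},{"xyz":[0,0,0],"twist":[0,0,0.72],"jaw":0.5},{"xyz":[0,0,0],"twist":[0,0,0.76],"jaw":0.5},{"xyz":[0,0,0],"twist":[0,0,0.76],"jaw":0.5}]'

```text
clock: 16.38
tcp_pos: [0.5424, 0.0602, 0.0738]
orientation: [-0.001, 0.964, -0.265, 0.003]
wrist_force: [-0.4, 0.5, 13.4]
finger_gap: 0.0568
```

```bash
python3 cap.py w12
```

```text
16.4333 [0.5424 0.0602 0.0738] yaw -30.69 j6 2.07 [-0.3 -1.  13.3] [ 0.04  0.3  -0.01]
cap top 0.09641493982619796 0.5412198901176453 0.06038084626197815 0.02968304604291916
line 713 [0.5407 0.0625] 84.24 [0.00093299 0.01361303]
```

Call:
servo_tool --targets '[{"xyz":[0,0,0],"twist":[0,0,0.03],"jaw":0.5},{"xyz":[0,0,0],"twist":[0,0,0.06],"jaw":0.5},{"xyz":[0,0,0],"twist":[0,0,0.09],"jaw":0.5},{"xyz":[0,0,0],"twist":[0,0,0.12],"jaw":0.5},{"xyz":[0,0,0],"twist":[0,0,0.12],"jaw":0.5}]'

```text
clock: 16.85
tcp_pos: [0.5423, 0.0608, 0.0739]
orientation: [-0.001, 0.947, -0.32, 0.003]
wrist_force: [-2.0, 0.7, 14.5]
finger_gap: 0.0567
```

```bash
python3 cap.py w13
```

```text
16.9 [0.5423 0.0608 0.0739] yaw -37.32 j6 2.186 [ 0.   0.7 13.7] [0.14 0.31 1.55]
cap top 0.09643734980900019 0.5412904620170593 0.0605405755341053 0.02964611165225506
line 713 [0.5408 0.0626] 78.14 [0.00093592 0.01375538]
```

Call:
servo_tool --targets '[{"xyz":[0,0,-0.001],"twist":[0,0,0],"jaw":0.5},{"xyz":[0,0,-0.002],"twist":[0,0,-0.01],"jaw":0.5},{"xyz":[0,0,-0.003],"twist":[0,0,-0.015],"jaw":0.5},{"xyz":[0,0,-0.004],"twist":[0,0,-0.015],"jaw":0.5},{"xyz":[0,0,-0.005],"twist":[0,0,-0.015],"jaw":0.5},{"xyz":[0,0,-0.005],"twist":[0,0,-0.015],"jaw":0.5}]'

```text
clock: 17.4
tcp_pos: [0.542, 0.0608, 0.0746]
orientation: [-0.001, 0.95, -0.314, 0.002]
wrist_force: [10.0, 2.3, -13.3]
finger_gap: 0.0567
```

```bash
python3 cap.py w14
```

```text
17.45 [0.542  0.0608 0.0746] yaw -36.56 j6 2.173 [ 10.1   1.9 -14.3] [ 0.28 -2.09  1.11]
cap top 0.09705235467663133 0.5410889983177185 0.06061509996652603 0.029570311307907104
line 710 [0.5406 0.0626] 78.75 [0.00093602 0.0136758 ]
```

Call:
servo_tool --targets '[{"xyz":[0,0,0.001],"twist":[0,0,0],"jaw":0.5},{"xyz":[0,0,0.0025],"twist":[0,0,0],"jaw":0.5},{"xyz":[0,0,0.0025],"twist":[0,0,0],"jaw":0.5},{"xyz":[0,0,0.0025],"twist":[0,0,0],"jaw":0.75},{"xyz":[0,0,0.0025],"twist":[0,0,0],"jaw":0.85},{"xyz":[0,0,0.0025],"twist":[0,0,0],"jaw":0.85},{"xyz":[0,0,0.0025],"twist":[0,0,0],"jaw":0.85}]'

```text
clock: 18.03
tcp_pos: [0.5385, 0.0602, 0.0727]
orientation: [0.0, 0.949, -0.315, -0.001]
wrist_force: [0.7, -0.2, 0.6]
finger_gap: 0.0726
```

```bash
python3 cap.py w15
```

```text
18.0833 [0.5387 0.0603 0.0728] yaw -36.7 j6 2.175 [ 0.1 -0.   0.6] [ 0.01 -0.02 -0.03]
cap top 0.10139775419212912 0.5410402417182922 0.0609477236866951 0.02954396791756153
line 775 [0.5407 0.0632] 81.71 [0.00093417 0.01360721]
```

View pics/w15.png

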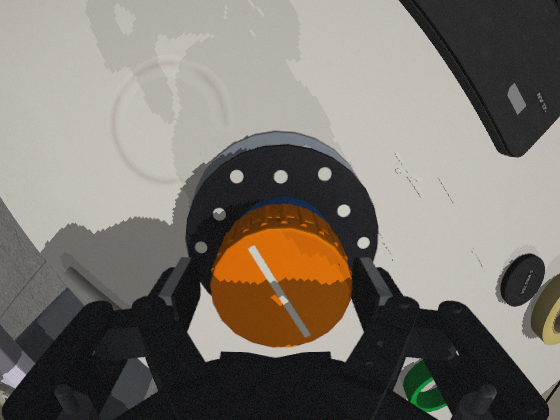

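Call:
servo_tool --targets '[{"xyz":[0,0,0],"twist":[0,0,0],"jaw":1},{"xyz":[0,0,0],"twist":[0,0,0],"jaw":1},{"xyz":[0,0,-0.02],"twist":[0,0,0],"jaw":1},{"xyz":[0,0,-0.05],"twist":[0,0,0],"jaw":1},{"xyz":[0,0,-0.085],"twist":[0,0,0],"jaw":1},{"xyz":[0,0,-0.12],"twist":[0,0,0],"jaw":1},{"xyz":[0,0,-0.14],"twist":[0,0,0],"jaw":1},{"xyz":[0,0,-0.14],"twist":[0,0,0],"jaw":1},{"xyz":[0,0,-0.14],"twist":[0,0,0],"jaw":1}]'

```text
clock: 18.83
tcp_pos: [0.5404, 0.0604, 0.2146]
orientation: [-0.0, 0.949, -0.315, 0.002]
wrist_force: [-0.5, -0.7, -1.0]
finger_gap: 0.0854
```

```bash
python3 cap.py w16; python3 - <<'E'
from w import *
c=load('w16');P=wcloud(c);r=np.hypot(P[...,0]-.54,P[...,1]-.06)
m=(r>.035)&(r<.053)&(P[...,2]>.03)&(P[...,2]<.08); print('flange z (free .054, locked .051):',np.median(P[m][:,2]))
s=snap('scene','s16');P=cloud(s);H=hsv(s);r=np.hypot(P[...,0]-.54,P[...,1]-.06)
m=(cv2.inRange(H,*[np.array(x) for x in MASK['cap']])>0)&(r<.035);print('scene cap z',np.percentile(P[m][:,2],[50,90]))
m=(r>.038)&(r<.053)&(P[...,2]>.03)&(P[...,2]<.08);print(np.median(P[m][:,2]))
E
```

```text
18.8833 [0.5394 0.0604 0.2131] yaw -36.67 j6 2.174 [ 0.1  0.5 -0.4] [ 0.06 -0.03 -0.02]
cap top 0.10149218507117044 0.5406973361968994 0.06067727506160736 0.02954843081533909
line 228 [0.5403 0.0613] 81.68 [0.00096303 0.01393522]
flange z (free .054, locked .051): 0.05100625605670145
scene cap z [0.10059694 0.10260966]
0.05102876897680109
```

View pics/s16.png

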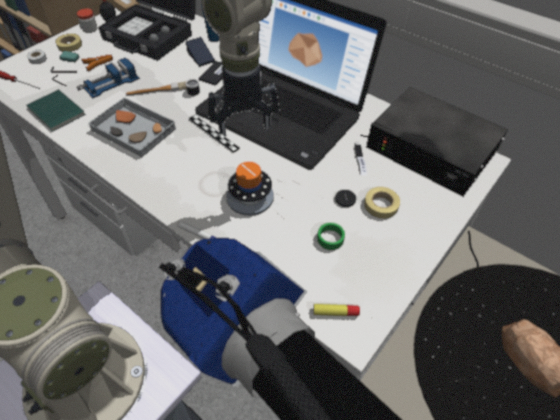

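Locked: the cap top is at 101 mm (its underside at 67) and the flange has sunk 3 mm. The scene view shows the complete stack at (249,185) and the bystanders undisturbed.

```bash
python3 -c "
from workcell import env
print(env.hand_in())"
```

```text
the job is handed in; nothing more can be done
None
```

The stack is assembled on the arbor and handed in after about 19 s of robot time. The order was aluminium spacer, dotted disc with the blue hub up, then the orange cap. I fitted the cap over the T-head (bar at about -12°), pushed it down about 7 mm and turned it clockwise about 90° to a stop at roughly 1.5 N m.

**Last checks:**
- **Cap locked:** with the gripper clear, the cap's underside is at about 67 mm. The disc flange's top is at 51 mm in both the wrist and scene cameras, 3 mm below its free height, so the spring is clamping the stack.
- **Bystanders:** in the last scene picture they look undisturbed. I judged this by eye and did not measure it.

**Checks that disagreed:**
- **Angle at the stop:** the stop came at about 90° from parallel by the white line, not the 80° in the text. The cap settled back to about 86° when released.
- **Cap did not rise while held:** when I eased up with the cap still gripped, it stayed at 63 mm and the wrist read about 14 N of pull. I lowered to zero force and released it, and it then rose to the locked height.

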